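# Roll down the edge trim of an instrument case

### The job

The black trim strip along the near edge of the grey instrument case stands proud. Pick up the hand roller with the two rubber wheels (not the flat-footed block) and roll it along the strip with firm pressure until the strip is flush from end to end, then stand the roller back on the bench on its wheels, clear of the case. Press the strip with the roller only, not with the gripper, and leave the flat-footed block where it is.

Things in the scene. Friction and masses are not known exactly. Their poses are not given: they have to be found in the camera images.
- case: flat grey instrument case fixed on the bench, 100 mm (x) by 240 mm (y) by 34 mm high, turned by up to about 20 degrees; origin at the centre of its underside, z up. A black edge trim strip, 16 mm wide and 184 mm long, lies in a groove along the edge that faces the robot, parallel to the case's y axis and 30 mm to the -x side of its centre; the rest of the top is flat, at 34 mm
- strip_mid (a point): the middle of the strip's groove, level with the case's top (34 mm above the bench): where the middle of the strip's upper face lies once it is flush. Axes as the case's: y runs along the strip, whose ends lie at y = -92 and +92 mm; the case's top goes on for 28 mm past each end and 12 mm beyond the strip's near side
- roller_grip (a point): centre of the handle of the hand roller (loose, 0.2 to 0.4 kg, stands on the bench). Black upright handle block, 24 mm (roller x) by 34 mm (roller y) by 45 mm high, its centre 85.5 mm above the underside of the wheels while unloaded; grip it across the 24 mm. The handle is sprung: pressed down on the wheels it sinks up to 10 mm toward them, with 4.5 N at the start and 1.5 N more for each mm (12 N at 5 mm, 19 N at 10 mm)
- roller: the roller's frame: aluminium, 60 mm (y) by 40 mm (x), 46 mm across the axle ends, top plate at 44 mm, 84 mm long over the wheels, with two black rubber wheels one behind the other, 36 mm in diameter and 30 mm wide, their axles along x at y = -24 and +24 mm; it rolls along its own y axis. Origin at the centre of the underside, level with the bottom of the wheels, z up
- roller_wheel_a (a joint): turning angle of the roller's wheel at y = -24 mm, rad, 0 at the start, turns freely without stops (1 rad is 18 mm of rolling); either sign
- flat_block: look-alike bystander: hand block with the same handle but a flat solid foot 40 x 78 x 44 mm and no wheels; to be left alone. Origin at the centre of its underside
- trim_1 (a joint): section 1 of 4 of the strip (45 mm long, centre -69 mm along the case's y axis from strip_mid): how far it is pressed in, m; 0 = stands 5 mm proud of the case's top, 0.005 = flush, where it stops. It yields to about 5 N and stays where it is left
- trim_2 (a joint): section 2 of 4 of the strip (45 mm long, centre -23 mm along the case's y axis from strip_mid): how far it is pressed in, m; 0 = stands 5 mm proud of the case's top, 0.005 = flush, where it stops. It yields to about 5 N and stays where it is left
- trim_3 (a joint): section 3 of 4 of the strip (45 mm long, centre 23 mm along the case's y axis from strip_mid): how far it is pressed in, m; 0 = stands 5 mm proud of the case's top, 0.005 = flush, where it stops. It yields to about 5 N and stays where it is left
- trim_4 (a joint): section 4 of 4 of the strip (45 mm long, centre 69 mm along the case's y axis from strip_mid): how far it is pressed in, m; 0 = stands 5 mm proud of the case's top, 0.005 = flush, where it stops. It yields to about 5 N and stays where it is left
Not all that is in view belongs to the job. Leave any green look-alike of the roller alone.

How it is judged:
By the outcome, as a careful person would: the job done as asked, in the order asked, and still so for the second after the job is handed in, with the robot touching nothing.
It also fails if it takes over 51 s, if anything falls off the work surface, if the arm or the gripper's body presses on something with over 40 N, if the wrist force passes 120 N, or if a joint passes its speed limit or range.

### The arm

A 6-joint arm with a two-finger parallel gripper is mounted at the origin on a cart in front of the work surface, level with it; the furniture and walls round the work are solid. World frame = base frame: x ahead of the robot, y to its left, z up, the work surface at z = 0. Lengths are in m, angles in rad, forces in N, time in s.
With the tool pointing down it reaches from about 0.4 to 0.825 m from the base axis. Payload 7 kg.
Tool frame: the origin (TCP) lies midway between the tips of the shut fingers; the grasp point (between the pads) lies arm.hold_point_z behind it (arm.hold_point_z is the distance from the TCP to the grasp point, in m); z points along the fingers, y is the line along which they close (so a half turn about z gives the same grasp; the last joint's range is limited). The gripper opens to 88 mm and grips with 3 to 60 N. Pads are 19 mm wide; open, the fingers measure 130 mm over their backs; the gripper's body (78 mm by 193 mm) begins 47 mm behind the grasp point.
Start: joints at [1.517, 0.359, 0.012, 0, -1.224, -0.288], TCP at [0.226, 0.636, 0.227] pointing down, gripper open.
Joint ranges: [-3.07, 3.07], [-1.43, 2.12], [-1.02, 1.25], [-3.03, 1.67], [-3.05, -0], [-3.03, 3.03]. Speed limits (rad/s): [2.39, 2.39, 3.01, 3.14, 3.14, 3.14].

### API

Orientations are given as [roll, pitch, yaw] about the fixed x, y, z axes, in that order (R = Rz(yaw) Ry(pitch) Rx(roll)).
In Python, from station import arm gives the robot as it stands.
- The arm moves only by the shell command python3 -m crank 'ROWS' [OPENING] [FORCE]. ROWS is JSON, a list that holds one entry, the list of rows, each a list of 4 numbers: the shift along the tool's x, y, z in units of 25 mm (1.0 is 25 mm), then the turn about the tool's z in units of 5 degrees (1.0 is 5 degrees). A call has 1 to 12 rows; each row is the pose to reach, as a shift and turn from the pose commanded when the call began, along the tool's axes at that moment; what a row does not reach only later rows make up. A row lasts 1/8 s, in which the tool goes at most 62.5 mm and 10.7 degrees, less where a joint would pass 70% of its speed; a pose out of reach is approached as far as the arm can. A call with a gripper value outside its range is refused whole. OPENING is the closure, from 0 (fully open) to 1 (shut), set as the call begins (- or left out, the last holds). The fingers move at their own pace and stop on an object; FORCE is the grip in N (left out, the last holds). Time passes only in rows, so rows that repeat a pose let the fingers close. It gives the time, the measured TCP pose, the force, the opening and the grip force at its end, in the units of the state.
- arm.get_state(): the state, without advancing time (a new reading comes with each control period).
- arm.grab_frame(name): name is "scene" or "top" or "wrist"; returns (picture, depth): 400x640x3 uint8, red, green, blue; 400x640 float32, m along the optical axis (not along the pixel's ray), 0 where there is no reading.
- arm.get_calibration(name): a dict with "mtx" (3x3 intrinsics, pixels), "R" (3x3) and "t" (3): a world point X has camera coordinates R X + t; the wrist camera has in their place "mount" (4x4, takes a point from camera to tool coordinates, whose origin is the TCP and whose axes are the flange's). Camera axes: x right, y down, z forward; pixel columns grow to the right and rows downward; lengths in m; the calibration is good to about 2 mm. The wrist camera is an equidistant fisheye: a pixel r from the principal point sees the ray r / f radians off the axis. A picture is of the moment at which its call begins: read the wrist's pose just before it. get_calibration takes no time and is no camera call.
- arm.job_done(): hands the job in; it is judged then, once.
Trained networks look in the newest picture that a camera, given by its name, has taken for a name from the list of things; names that differ only in an ending like _2 or _b are one class to them, and where a whole thing is asked for, a point or a joint stands for the part that bears it (a point fixed in the world has none). Each returns a list of dicts, best first, with "score" (0 to 1); they miss things now and then, are a little off and sometimes report something else, mostly with a low value. They report only what shows in the picture. A call takes as long as a camera call. They do not tell look-alikes from the thing itself.
- arm.recognise(thing, camera): "extent" ([left, top, width, height] in pixels, round what is visible of it).
- arm.trace(thing, camera): "mask" (400x640 bool, what is visible of it) and "extent" ([left, top, width, height] in pixels, round what is visible of it).
The state is a dict: "t": time; "q": joint angles; "qd": joint speeds; "joint_efforts": joint torques, N m; "eef_pos": TCP position; "ee_rot": TCP orientation; "force": force on the tool from outside, world axes, zero at the start; "moment": the same for the moment, N m; "width": finger opening in m; "gripper_force": force on a finger pad.
Only numpy, scipy, OpenCV 4.12 (cv2) and the standard library are available. Lean on these libraries where they do the work, as an engineer would, in place of code of your own. Each camera call takes 0.05 s, during which the arm holds its last target. There are 200 camera calls.

## Working session

There is one attempt and no reset: what is moved stays moved. The work goes in short steps, Python scripts to look and compute and a shell command to move; the robot and the scene stay as the last step left them, time stands still between calls to the robot, and variables do not carry over. Pictures are saved under pics/ and viewed, at most 10 in all, crops included, and the job is handed in when it is done.

```bash
ls; mkdir -p pics
python3 - <<'E'
from station import arm
import cv2,numpy as np
print(arm.get_state()); print(arm.hold_point_z)
for n in("top","scene"):
    p,d=arm.grab_frame(n); cv2.imwrite(f"pics/{n}0.png",p[:,:,::-1]); np.savez(f"{n}0.npz",p=p,d=d)
    c=arm.get_calibration(n); print(n,c)
    for th in("case","roller","flat_block","roller_grip"):
        print(th,[(r["extent"],round(r["score"],2)) for r in arm.recognise(th,n)])
print(arm.get_calibration("wrist"))
E
```

```text
pics
{'t': 0.0, 'q': array([ 1.51711248e+00,  3.59406573e-01,  1.10815524e-02, -3.47753980e-04,
       -1.22408214e+00, -2.88113604e-01]), 'qd': array([ 0.00177564,  0.00176125,  0.00089797, -0.00138991,  0.00057473,
       -0.00138172]), 'joint_efforts': array([ 1.22572428e-04, -5.82719564e+01,  2.93043441e+01,  6.99671432e+00,
        6.76073789e-03, -1.74824168e-04]), 'eef_pos': array([0.22610201, 0.63550448, 0.22562025]), 'ee_rot': array([ 3.13995532e+00, -1.44318417e-04, -3.41915764e-01]), 'force': array([-0.59773986, -0.04533906,  0.21104369]), 'moment': array([-8.38383072e-06, -6.17372467e-02,  9.49249696e-03]), 'gripper_force': 0.0, 'width': 0.08751477434600877}
0.0188
top {'mtx': array([[470.1554636 ,   0.        , 314.40978134],
       [  0.        , 470.1554636 , 202.10101428],
       [  0.        ,   0.        ,   1.        ]]), 'R': array([[-1.69348503e-02, -9.99848699e-01, -3.97361968e-03],
       [-9.79540057e-01,  1.73876928e-02, -2.00496747e-01],
       [ 2.00535504e-01,  4.96937236e-04, -9.79686309e-01]]), 't': array([0.01719263, 0.48476719, 1.28137527])}
case [([28
[... 828 characters left out ...]
.1, 37.3], 0.57)]
flat_block [([404.2, 230.2, 40.6, 55.1], 0.86)]
roller_grip [([265.9, 149.0, 14.8, 22.4], 0.67), ([225.0, 154.5, 15.1, 18.6], 0.59), ([238.0, 168.0, 15.3, 17.9], 0.49)]
{'mtx': array([[309.70691629,   0.        , 318.56503585],
       [  0.        , 309.70691629, 202.73873385],
       [  0.        ,   0.        ,   1.        ]]), 'mount': array([[-4.13098964e-04, -9.69047809e-01, -2.46872788e-01,
         6.59068946e-02],
       [ 9.99999883e-01, -4.62667455e-04,  1.42777855e-04,
        -6.78168078e-04],
       [-2.52578572e-04, -2.46872700e-01,  9.69047886e-01,
        -1.59025009e-01],
       [ 0.00000000e+00,  0.00000000e+00,  0.00000000e+00,
         1.00000000e+00]])}
```

Run:
```python
import cv2,numpy as np
p=cv2.imread("pics/top0.png")[150:260,160:450]; q=cv2.imread("pics/scene0.png")[140:300,200:460]
a=cv2.resize(p,(780,296),interpolation=cv2.INTER_CUBIC); b=cv2.resize(q,(488,300),interpolation=cv2.INTER_CUBIC)
b=cv2.copyMakeBorder(b,0,0,0,292,cv2.BORDER_CONSTANT); cv2.imwrite("pics/mix0.png",np.vstack([a,b]))
```

```text
(no output)
```

View pics/mix0.png

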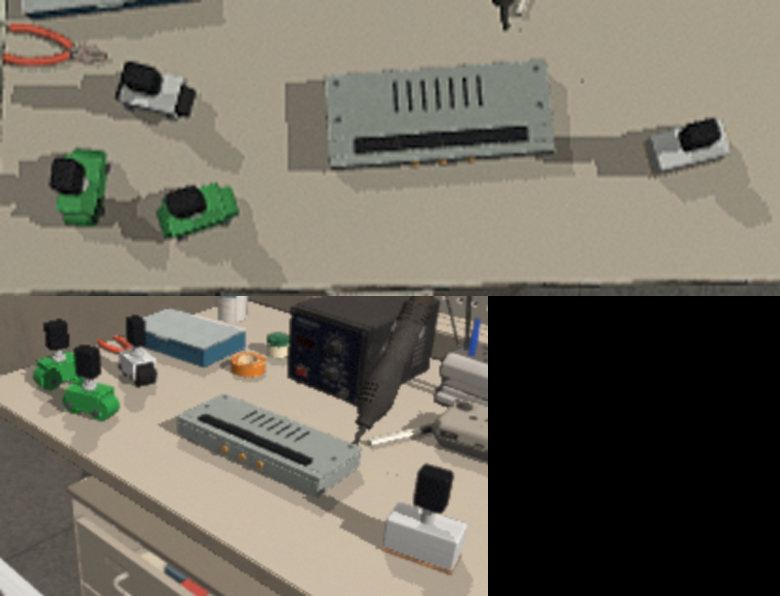

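The real (grey) roller is at about (216,182) in the top view. Two green look-alikes stand lower left, the case is in the middle, and the flat block is at (416,204).

```bash
cat > h.py <<'E'
import numpy as np,cv2
from station import arm
def cloud(n,d):
    c=arm.get_calibration(n);K=c["mtx"];v,u=np.mgrid[:400,:640]
    P=np.stack([(u-K[0,2])/K[0,0]*d,(v-K[1,2])/K[1,1]*d,d],-1)
    return (P-c["t"])@c["R"]
def rect(X):
    r=cv2.minAreaRect((X[:,:2]*1000).astype(np.float32))
    return r
E
python3 - <<'E'
from h import *
z=np.load("top0.npz");p,d=z["p"].astype(int),z["d"];W=cloud("top",d)
def box(u0,v0,u1,v1):
    m=np.zeros((400,640),bool);m[v0:v1,u0:u1]=1;return m&(d>0)
print("bench z",np.median(W[box(280,230,340,245)][:,2]))
lum=p.sum(-1)
for nm,b in(("roller",(200,168,235,198)),("block",(396,188,438,218))):
    m=box(*b)
    for lo,hi in((.02,.055),(.035,.055),(.085,.12)):
        X=W[m&(W[...,2]>lo)&(W[...,2]<hi)]
        print(nm,lo,len(X),X.mean(0).round(4),rect(X))
    X=W[m&(W[...,2]>.01)&(W[...,2]<.06)&(lum>330)];print(" grey",rect(X),X.mean(0))
m=box(275,165,375,216)
X=W[m&(W[...,2]>.026)&(W[...,2]<.045)];print("case",len(X),X.mean(0),rect(X))
S=m&(lum<150)&(W[...,2]>.026)
n,l,s,c=cv2.connectedComponentsWithStats(S.astype(np.uint8))
i=1+np.argmax(s[1:,4]);X=W[l==i];print("strip",s[i],X.mean(0),rect(X))
E
```

```text
bench z 0.00010452021053473909
roller 0.02 272 [0.5384 0.2814 0.0386] ((545.659912109375, 289.97857666015625), (80.82190704345703, 45.56599044799805), 74.98767852783203)
roller 0.035 178 [0.5399 0.2845 0.0437] ((547.06103515625, 291.1717224121094), (65.94610595703125, 40.609580993652344), 76.4314193725586)
roller 0.085 127 [0.5449 0.2893 0.1041] ((547.1878051757812, 290.5780334472656), (34.88501739501953, 25.013853073120117), 75.03922271728516)
 grey ((547.7969360351562, 290.3943786621094), (59.44945526123047, 40.773460388183594), 75.8397445678711) [0.5405615  0.28282395 0.04371417]
block 0.02 283 [ 0.4703 -0.2723  0.0419] ((476.7983093261719, -280.12371826171875), (40.28336715698242, 78.6159439086914), 12.647625923156738)
block 0.035 247 [ 0.4713 -0.2737  0.0438] ((476.96844482421875, -280.135986328125), (39.956703186035156, 78.51753997802734), 12.647625923156738)
block 0.085 129 [ 0.4754 -0.2781  0.1046] ((476.8814392089844, -280.0140686035156), (24.483135223388672, 35.40404510498047), 15.582808494567871)
 grey ((476.9914855957031, -280.9158020019531), (40.25331115722656, 76.98567962646484), 12.647625923156738) [ 0.47192215 -0.27520915  0.04360212]
case 2849 [ 0.51707775 -0.01564771  0.03466387] ((518.2009887695312, -15.550468444824219), (102.09638214111328, 239.37237548828125), 3.254298686981201)
strip [292 197  64  10 334] [ 0.4889671  -0.01694706  0.03844425] ((489.42535400390625, -17.239479064941406), (17.605379104614258, 181.37135314941406), 3.0246989727020264)
```

Everything agrees with the given sizes: the roller is at (0.547, 0.291) with yaw about -14.5°, and the strip's middle at (0.489, -0.017) with yaw about 3.1°. Next I check the heights along the path and work out the first move.

```bash
cat >> h.py <<'E'
def go(x,y,z,yawdeg,s=None):
    s=s or arm.get_state();y0=s["ee_rot"][2];d=np.array([x,y,z])-s["eef_pos"]
    from scipy.spatial.transform import Rotation as Ro
    R=Ro.from_euler("xyz",s["ee_rot"]).as_matrix()
    t=-(yawdeg-np.degrees(y0)); t=(t+180)%360-180
    print("units",(R.T@d/.025).round(2),"turn",round(t/5,2),"rpy",s["ee_rot"].round(3),"pos",s["eef_pos"].round(4))
E
python3 - <<'E'
from h import *
for n in("top","scene"):
    W=cloud(n,np.load(n+"0.npz")["d"]);ok=(W[...,2]>.11)&(np.load(n+"0.npz")["d"]>0)&(W[...,0]<.72)&(W[...,0]>.2)&(abs(W[...,1])<.8)
    X=W[ok];g={}
    for q in X:
        k=(round(q[0]*10),round(q[1]*10));g.setdefault(k,[]).append(q[2])
    print(n,{k:(len(v),round(max(v),2)) for k,v in sorted(g.items()) if len(v)>5})
go(.547,.2906,.17,-104.5)
E
```

```text
top {(2, 5): (217, np.float64(0.34)), (2, 6): (1263, np.float64(0.47)), (3, 6): (201, np.float64(0.47)), (3, 7): (159, np.float64(0.38)), (4, 2): (9, np.float64(0.11)), (4, 4): (10, np.float64(0.12)), (5, -3): (15, np.float64(0.11)), (5, 3): (6, np.float64(0.11)), (7, -5): (139, np.float64(0.39)), (7, -4): (166, np.float64(0.39)), (7, -1): (46, np.float64(0.13)), (7, 0): (160, np.float64(0.14)), (7, 1): (104, np.float64(0.14))}
scene {(2, 5): (235, np.float64(0.34)), (2, 6): (1738, np.float64(0.5)), (2, 7): (42, np.float64(0.38)), (3, 6): (203, np.float64(0.5)), (3, 7): (80, np.float64(0.39)), (7, -5): (425, np.float64(0.39)), (7, -4): (356, np.float64(0.38)), (7, -1): (34, np.float64(0.12)), (7, 0): (218, np.float64(0.13)), (7, 1): (130, np.float64(0.13))}
units [16.72  8.71  2.26] turn 16.98 rpy [ 3.141 -0.    -0.342] pos [0.2262 0.6359 0.2265]
```

```bash
python3 -m crank '[[[2,1,0.2,2],[4,2.1,0.5,4],[6,3.2,0.8,6],[8,4.2,1.1,8],[10,5.2,1.4,10],[12,6.3,1.6,12],[14,7.3,1.9,14],[15.5,8.1,2.1,16],[16.72,8.71,2.26,17],[16.72,8.71,2.26,17],[16.72,8.71,2.26,17],[16.72,8.71,2.26,17]]]' 0.3
python3 - <<'E'
from h import *
go(.547,.2906,.068,-104.5)
p,d=arm.grab_frame("wrist");cv2.imwrite("pics/w1.png",p[:,:,::-1])
E
```

```text
t: 2.0
eef_pos: [0.5467, 0.2915, 0.1704]
ee_rot: [-3.141, 0.0, -1.824]
force: [0.2, -0.1, -0.4]
width: 0.0612
gripper_force: 0.0
units [ 0.03 -0.02  4.09] turn 0.0 rpy [-3.141  0.    -1.824] pos [0.5467 0.2915 0.1704]
```

View pics/w1.png

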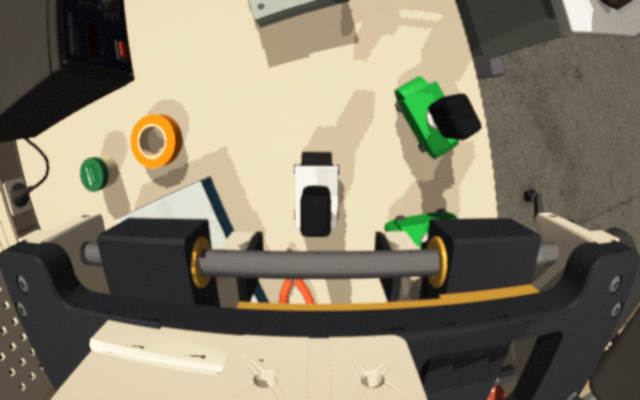

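The roller is aligned between the fingers, with its handle at (316,210), and the green look-alikes are off to the right and clear. I descend and grip.

```bash
python3 -m crank '[[[0,0,1,0],[0,0,2.2,0],[0,0,3.2,0],[0,0,3.8,0],[0.03,-0.02,4.08,0],[0.03,-0.02,4.08,0],[0.03,-0.02,4.08,0]]]' 0.3 && python3 -m crank '[[[0,0,0,0],[0,0,0,0],[0,0,0,0],[0,0,0,0],[0,0,0,0],[0,0,0,0]]]' 1 60 && python3 -m crank '[[[0,0,-1,0],[0,0,-2,0],[0,0,-3,0],[0,0,-4,0],[0,0,-4,0],[0,0,-4,0]]]'
python3 - <<'E'
from h import *
p,d=arm.grab_frame("scene");cv2.imwrite("pics/s2.png",cv2.resize(p[100:260,180:420,::-1],(780,520)))
a=np.radians(3.1);o=np.array([.4887,-.0172]);c=o+.080*np.array([-np.sin(a),np.cos(a)])
print(c);go(*c,.168,-86.9)
E
```

```text
t: 2.92
eef_pos: [0.5479, 0.2902, 0.069]
ee_rot: [-3.141, 0.001, -1.825]
force: [-0.7, -0.1, -0.1]
width: 0.0616
gripper_force: 0.0
t: 3.68
eef_pos: [0.5475, 0.2898, 0.068]
ee_rot: [-3.142, 0.0, -1.825]
force: [1.9, -0.8, -0.1]
width: 0.0236
gripper_force: 59.9
t: 4.42
eef_pos: [0.5466, 0.2894, 0.1668]
ee_rot: [3.14, -0.001, -1.826]
force: [-0.7, 0.0, -2.7]
width: 0.0238
gripper_force: 59.9
[0.48437369 0.06268293]
units [ 9.4   0.12 -0.04] turn -3.54 rpy [ 3.140e+00 -2.000e-03 -1.826e+00] pos [0.5465 0.2893 0.1665]
```

View pics/s2.png

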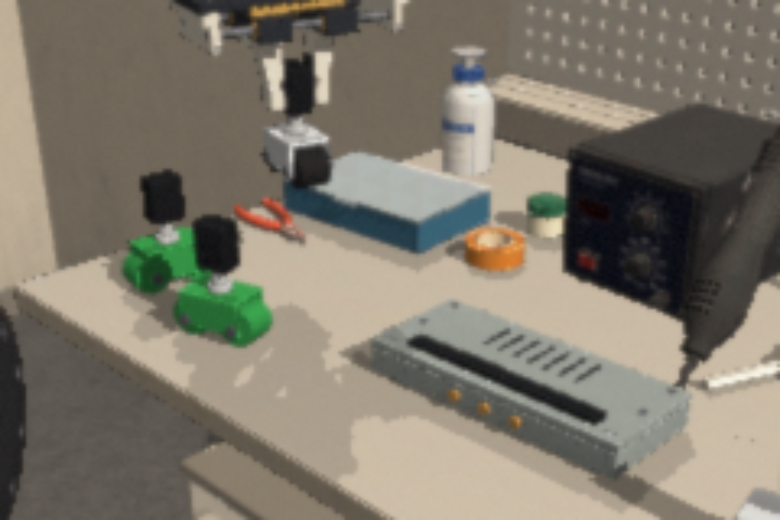

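The roller is held upright, and the case is at lower centre with its strip still proud. I carry the roller over the strip's +y end.

```bash
python3 -m crank '[[[1,0,0,-0.5],[2.2,0,0,-1],[3.6,0,0,-1.5],[5,0,0,-2],[6.4,0,0,-2.5],[7.7,0,0,-3],[8.7,0.1,0,-3.5],[9.4,0.12,0,-3.54],[9.4,0.12,0,-3.54],[9.4,0.12,0,-3.54]]]'
python3 - <<'E'
from h import *
a=np.radians(3.1);o=np.array([.4887,-.0172]);c=o+.080*np.array([-np.sin(a),np.cos(a)])
s=arm.get_state();go(*c,.115,-86.9,s)
p,d=arm.grab_frame("wrist");cv2.imwrite("pics/w3.png",p[:,:,::-1])
p,d=arm.grab_frame("top");np.savez("top3.npz",p=p,d=d);W=cloud("top",d)
v,u=np.mgrid[:400,:640];m=(d>0)&(u>200)&(u<330)&(v>150)&(v<240)&(p.sum(-1)>300)&(W[...,2]>.125)&(W[...,2]<.16)
X=W[m];print(len(X),X.mean(0) if len(X) else 0, rect(X) if len(X) else 0)
E
```

```text
t: 5.72
eef_pos: [0.4856, 0.0635, 0.1679]
ee_rot: [-3.142, -0.0, -1.517]
force: [0.8, 0.3, -2.7]
width: 0.0236
gripper_force: 59.9
units [0.03 0.05 2.12] turn -0.0 rpy [-3.142 -0.    -1.517] pos [0.4856 0.0635 0.1679]
0 0 0
```

View pics/w3.png

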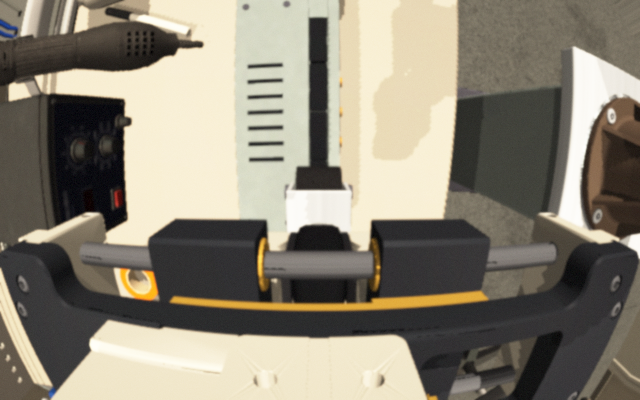

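The strip (column 318) lies right under the roller (column 319). I lower it and press.

```bash
python3 -m crank '[[[0,0,0.8,0],[0,0,1.6,0],[0,0.05,2.2,0],[0,0.05,2.4,0],[0,0.05,2.5,0],[0,0.05,2.6,0],[0,0.05,2.7,0],[0,0.05,2.7,0],[0,0.05,2.7,0]]]' && python3 -m crank '[[[0,0,0.1,0],[0,0,0.16,0],[0,0,0.22,0],[0,0,0.22,0],[0,0,0.22,0]]]'
```

```text
t: 6.95
eef_pos: [0.4846, 0.0632, 0.1012]
ee_rot: [-3.14, 0.0, -1.516]
force: [-1.5, -0.6, 4.1]
width: 0.0235
gripper_force: 59.9
t: 7.58
eef_pos: [0.4849, 0.0632, 0.0965]
ee_rot: [-3.14, 0.0, -1.516]
force: [-4.1, -0.0, 11.7]
width: 0.0238
gripper_force: 60.0
```

```bash
python3 -m crank '[[[0.1,0,0.08,0],[0.3,0,0.08,0],[0.5,0,0.08,0],[0.7,0,0.08,0],[0.9,0,0.08,0],[1.1,0,0.08,0],[1.3,0,0.08,0],[1.5,0,0.08,0],[1.7,0,0.08,0],[1.9,0,0.08,0],[2.1,0,0.08,0],[2.1,0,0.08,0]]]'
python3 - <<'E'
from h import *
p,d=arm.grab_frame("wrist");q,_=arm.grab_frame("scene");cv2.imwrite("pics/m4.png",np.hstack([cv2.resize(p[0:280,200:440],(390,455)),cv2.resize(q[130:265,270:386],(391,455))])[:,:,::-1])
E
```

```text
t: 9.07
eef_pos: [0.488, 0.0108, 0.0948]
ee_rot: [-3.139, 0.001, -1.516]
force: [-5.8, 1.1, 14.6]
width: 0.0237
gripper_force: 60.0
```

View pics/m4.png

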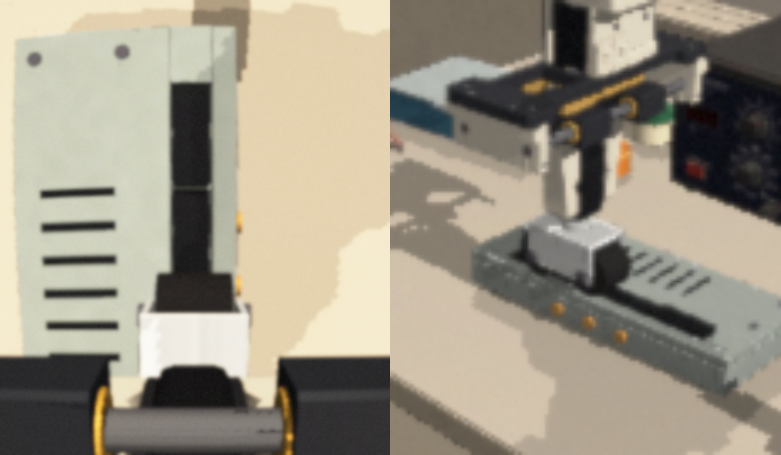

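The roller stands square on the strip and the rear section is pressed in. I keep rolling toward the -y end.

```bash
python3 -m crank '[[[0.2,0,0,0],[0.4,0,0,0],[0.6,0,0,0],[0.8,0,0,0],[1.0,0,0,0],[1.2,0,0,0],[1.4,0,0,0],[1.6,0,0,0],[1.8,0,0,0],[2.0,0,0,0],[2.2,0,0,0],[2.4,0,0,0]]]' && python3 -m crank '[[[0.2,0,0,0],[0.4,0,0,0],[0.6,0,0,0],[0.8,0,0,0],[1.0,0,0,0],[1.2,0,0,0],[1.4,0,0,0],[1.6,0,0,0],[1.8,0,0,0],[2.0,0,0,0],[2.1,0,0,0],[2.1,0,0,0]]]'
```

```text
t: 10.68
eef_pos: [0.4913, -0.0494, 0.0948]
ee_rot: [-3.139, -0.0, -1.516]
force: [-3.9, 0.4, 14.5]
width: 0.0235
gripper_force: 60.0
t: 12.18
eef_pos: [0.4941, -0.1022, 0.0949]
ee_rot: [-3.139, -0.001, -1.516]
force: [-3.0, -1.5, 15.0]
width: 0.0238
gripper_force: 60.0
```

Now one return pass, then lift and check.

```bash
python3 -m crank '[[[-0.2,0,0.04,0],[-0.5,0,0.04,0],[-0.8,0,0.04,0],[-1.1,0,0.04,0],[-1.4,0,0.04,0],[-1.7,0,0.04,0],[-2.0,0,0.04,0],[-2.3,0,0.04,0],[-2.6,0,0.04,0],[-2.9,0,0.04,0],[-3.2,0,0.04,0],[-3.5,0,0.04,0]]]' && python3 -m crank '[[[-0.3,0,0,0],[-0.6,0,0,0],[-0.9,0,0,0],[-1.2,0,0,0],[-1.5,0,0,0],[-1.8,0,0,0],[-2.1,0,0,0],[-2.4,0,0,0],[-2.7,0,0,0],[-3.0,0,0,0],[-3.1,0,0,0],[-3.1,0,0,0]]]' && python3 -m crank '[[[0,0,-0.3,0],[0,0,-1,0],[0,0,-2,0],[-2,0,-3,0.3],[-4,0,-3,1],[-6,0,-3,2],[-8,0,-3,3],[-8.5,0,-3,3.5],[-8.5,0,-3,3.5],[-8.5,0,-3,3.5]]]'
python3 - <<'E'
from h import *
p,d=arm.grab_frame("scene");cv2.imwrite("pics/s5.png",cv2.resize(p[100:270,220:460,::-1],(780,552)))
q,d=arm.grab_frame("top");W=cloud("top",d)
a=np.radians(3.1);o=np.array([.4887,-.0172]);e=np.array([-np.sin(a),np.cos(a)]);n=np.array([np.cos(a),np.sin(a)])
v=W[...,:2]-o;Y=v@e;X=v@n
for c in(-.069,-.023,.023,.069):
    m=(abs(Y-c)<.016)&(abs(X)<.005)&(d>0);r=(abs(Y-c)<.016)&(X>.015)&(X<.025)&(d>0)
    print(c,m.sum(),((np.median(W[m][:,2])-np.median(W[r][:,2]))*1000).round(2) if m.any() else None)
z=np.load("top0.npz");W=cloud("top",z["d"]);v=W[...,:2]-o;Y=v@e;X=v@n
for c in(-.069,.069):
    m=(abs(Y-c)<.016)&(abs(X)<.005);r=(abs(Y-c)<.016)&(X>.015)&(X<.025)
    print("before",((np.median(W[m][:,2])-np.median(W[r][:,2]))*1000).round(2))
go(.547,.2906,.168,-104.5)
E
```

```text
t: 13.68
eef_pos: [0.4894, -0.0143, 0.094]
ee_rot: [-3.139, -0.0, -1.516]
force: [-3.9, -0.9, 14.4]
width: 0.0242
gripper_force: 60.0
t: 15.18
eef_pos: [0.4854, 0.0637, 0.094]
ee_rot: [-3.139, 0.001, -1.515]
force: [-4.8, 0.1, 15.5]
width: 0.0237
gripper_force: 60.0
t: 16.42
eef_pos: [0.4723, 0.2746, 0.1667]
ee_rot: [3.141, -0.001, -1.821]
force: [0.3, 0.1, -3.0]
width: 0.0238
gripper_force: 59.9
-0.069 40 0.38
-0.023 38 -0.21
0.023 41 -0.35
0.069 43 0.67
before 5.42
before 3.74
units [-1.37 -2.73 -0.04] turn 0.02 rpy [ 3.141 -0.    -1.822] pos [0.4725 0.2744 0.167 ]
```

View pics/s5.png

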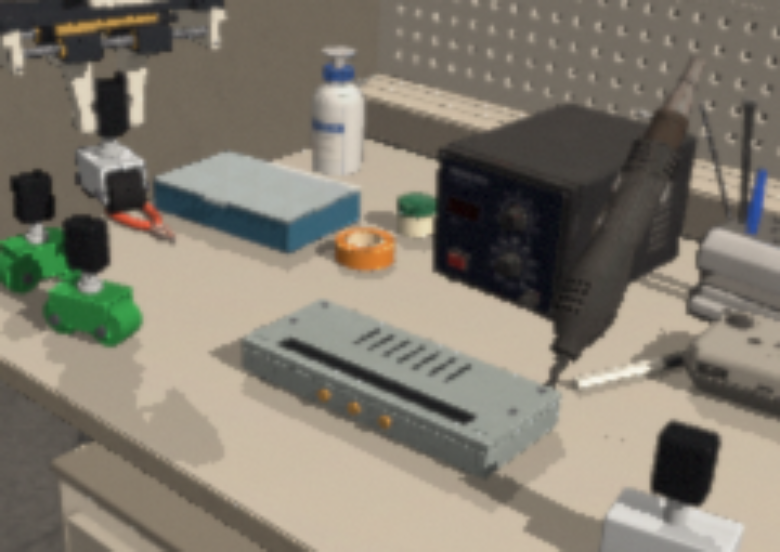

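The strip is flush along all four sections, with residuals under 0.7 mm (depth noise). The greens and the flat block haven't moved. I return the roller to its original spot.

```bash
python3 -m crank '[[[-0.5,-1,0,0],[-1,-2,0,0],[-1.37,-2.73,0,0],[-1.37,-2.73,0,0],[-1.37,-2.73,1,0],[-1.37,-2.73,2,0],[-1.37,-2.73,3,0],[-1.37,-2.73,3.6,0],[-1.37,-2.73,3.8,0],[-1.37,-2.73,3.9,0],[-1.37,-2.73,3.94,0],[-1.37,-2.73,3.94,0]]]'
```

```text
t: 18.02
eef_pos: [0.5474, 0.2917, 0.0692]
ee_rot: [-3.141, 0.001, -1.822]
force: [-0.1, 0.4, -3.7]
width: 0.0238
gripper_force: 59.9
```

```bash
python3 -m crank '[[[0,0,0.04,0],[0,0,0.06,0],[0,0,0.06,0],[0,0,0.06,0]]]'
```

```text
t: 18.52
eef_pos: [0.5476, 0.2918, 0.0677]
ee_rot: [-3.141, 0.001, -1.822]
force: [-0.2, 0.4, 3.8]
width: 0.0241
gripper_force: 59.9
```

Contact with the bench is at 3.8 N, so I release to a partial opening and retreat.

```bash
python3 -m crank '[[[0,0,-0.01,0],[0,0,-0.01,0],[0,0,-0.01,0],[0,0,-0.01,0],[0,0,-0.01,0]]]' 0.3 && python3 -m crank '[[[0,0,-1,0],[0,0,-2,0],[0,0,-3.5,0],[0,0,-5,0],[0,0,-6,0],[0,0,-6,0],[0,0,-6,0]]]'
python3 - <<'E'
from h import *
p,d=arm.grab_frame("wrist");q,d=arm.grab_frame("scene")
cv2.imwrite("pics/m6.png",np.hstack([cv2.resize(p,(480,300)),cv2.resize(q[130:280,200:350],(300,300))])[:,:,::-1])
E
```

```text
t: 19.15
eef_pos: [0.5471, 0.2914, 0.0672]
ee_rot: [3.141, -0.0, -1.822]
force: [1.3, -1.1, -0.0]
width: 0.0604
gripper_force: 0.0
t: 20.02
eef_pos: [0.5467, 0.2913, 0.2167]
ee_rot: [3.141, -0.0, -1.822]
force: [0.3, 0.5, -0.4]
width: 0.0612
gripper_force: 0.0
```

View pics/m6.png

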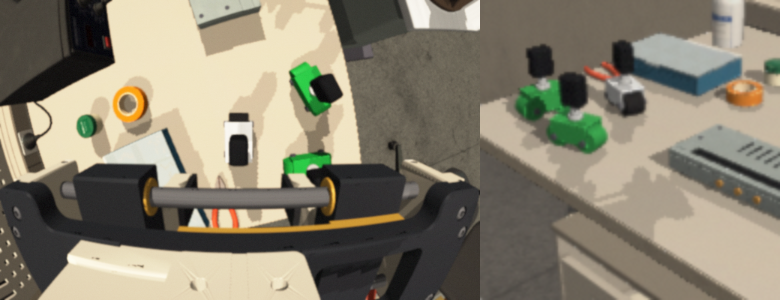

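The roller stands upright on its wheels at (238,140), clear of the case. I take one averaged flushness check before handing in.

Run:
```python
from h import *
D=[arm.grab_frame("top")[1] for _ in range(12)];d=np.mean(D,0);W=cloud("top",d)
a=np.radians(3.1);o=np.array([.4887,-.0172]);e=np.array([-np.sin(a),np.cos(a)]);n=np.array([np.cos(a),np.sin(a)])
v=W[...,:2]-o;Y=v@e;X=v@n
for c in(-.069,-.023,.023,.069):
    m=(abs(Y-c)<.018)&(abs(X)<.006);r=(abs(Y-c)<.018)&(X>.012)&(X<.022)
    print(c,((W[m][:,2].mean()-W[r][:,2].mean())*1000).round(2))
```

```text
-0.069 -4.76
-0.023 -7.12
0.023 2.12
0.069 1.99
```

Dropouts (zero readings) spoiled that mean, so I redo it with a masked median.

Run:
```python
from h import *
D=np.array([arm.grab_frame("top")[1] for _ in range(12)]);D[D==0]=np.nan;d=np.nanmedian(D,0);W=cloud("top",d)
a=np.radians(3.1);o=np.array([.4887,-.0172]);e=np.array([-np.sin(a),np.cos(a)]);n=np.array([np.cos(a),np.sin(a)])
v=W[...,:2]-o;Y=v@e;X=v@n
for c in(-.069,-.023,.023,.069):
    m=(abs(Y-c)<.018)&(abs(X)<.006);r=(abs(Y-c)<.018)&(X>.012)&(X<.020)
    print(c,((np.nanmedian(W[m][:,2])-np.nanmedian(W[r][:,2]))*1000).round(2))
```

```text
-0.069 -0.06
-0.023 0.13
0.023 0.45
0.069 0.06
```

```bash
python3 -c "from station import arm; print(arm.job_done())"
```

```text
the job is handed in; nothing more can be done
None
```

The job is handed in: I rolled the strip in both directions and it is flush along all four sections (within 0.5 mm by depth camera), and the roller stands on its wheels back where it started, clear of the case.

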